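# Prime the water sampler, then set its hatch fastener and hold the hatch shut

### The arm

A 6-joint arm with a two-finger parallel gripper is mounted at the origin on the work surface. World frame = base frame: x ahead of the robot, y to its left, z up, the work surface at z = 0. Lengths are in m, angles in rad, forces in N, time in s.
With the tool pointing down it reaches from about 0.35 to 0.775 m from the base axis. Payload 7.3 kg.
Tool frame: the origin (TCP) lies on the centre line of the jaws, within the pads' length; the fingertips stand 17 mm ahead of it and the grasp point (between the pads) lies 2 mm behind it (robot.tip_extent is the distance from the TCP to the fingertips, in m); z points along the fingers, y is the line along which they close (so a half turn about z gives the same grasp; the last joint's range is limited). The gripper opens to 92 mm and grips with 3 to 60 N. Pads are 19 mm wide; open, the fingers measure 130 mm over their backs; the gripper's body (75 mm by 190 mm) begins 47 mm behind the grasp point.
Start: joints at [1.167, 0.342, 1.524, -0, 1.275, -0.146], TCP at [0.134, 0.508, 0.244] pointing down, gripper open.
Joint ranges: [-2.53, 2.53], [-0.77, 2.02], [0.04, 2.7], [-1, 4.14], [0.28, 2.66], [-3.11, 3.11]. Speed limits (rad/s): [2.57, 2.57, 3.14, 3.14, 3.14, 3.14].

### API

Orientations are given as [roll, pitch, yaw] about the fixed x, y, z axes, in that order (R = Rz(yaw) Ry(pitch) Rx(roll)).
In Python, from cell import robot gives the robot as it stands.
- The arm moves only by the tool step_arm, never from a script. Its argument "motion" is a list of rows, each a list of 2 entries, a list of its own where there are three numbers: the shift along the tool's x, y, z in units of 60 mm (1.0 is 60 mm), then the turn about the tool's z in rad. In form: [[[x, y, z], spin], ...]. A call has 1 to 10 rows; each row is the pose to reach, as a shift and turn from the pose commanded when the call began, along the tool's axes at that moment; what a row does not reach only later rows make up. A row lasts 1/8 s, in which the tool goes at most 62.5 mm and 10.7 degrees, less where a joint would pass 70% of its speed; a pose out of reach is approached as far as the arm can. A call with a gripper value outside its range is refused whole. "hand" is the closure in counts, from 0 (fully open) to 255 (shut), set as the call begins (left out, the last holds). The fingers move at their own pace and stop on an object; "squeeze" is the grip in N (left out, the last holds). Time passes only in rows, so rows that repeat a pose let the fingers close. It gives the time, the measured TCP pose, the force, the opening and the grip force at its end, in the units of the state.
- robot.observe(): the state, without advancing time (a new reading comes with each control period).
- robot.read_camera(name): name is "scene" or "top" or "wrist"; returns a dict with "pixels" (420x560x3 uint8, red, green, blue), "intrinsics" (3x3 intrinsics, pixels), "k1" (the pictures are not rectified: a ray, as slopes to the right and down, at radius r is drawn at 1 + k1 r^2 times it, then the intrinsics apply), "xyz" and "rotation" of the camera in the world; the wrist camera has in their place "T_tool_cam" (4x4, takes a point from camera to tool coordinates, whose origin is the TCP and whose axes are the flange's). Camera axes: x right, y up, looking along -z (the intrinsics and any distortion apply to the point x, -y, -z); pixel columns grow to the right and rows downward; lengths in m; the calibration is good to about 2 mm. A picture is of the moment at which its call begins: read the wrist's pose just before it. There is no depth.
- robot.hand_in(): hands the job in; it is judged then, once.
The state is a dict: "time": time; "qpos": joint angles; "qvel": joint speeds; "joint_efforts": joint torques, N m; "tool_pos": TCP position; "tool_rot": TCP orientation; "contact_force": force on the tool from outside, world axes, zero at the start; "torque": the same for the moment, N m; "opening": finger opening in m; "grip_force": force on a finger pad.
Only numpy, scipy, OpenCV 4.12 (cv2) and the standard library are available. Lean on these libraries where they do the work, as an engineer would, in place of code of your own. Each camera call takes 0.05 s, during which the arm holds its last target. There are 200 camera calls.

### The job

Prime the portable water sampler while its hatch still stands ajar: pull the sprung pump lever all the way towards the front of the housing, then ease it slowly back to rest without letting it fly. Then turn the quarter-turn fastener on the hatch clockwise until its wing lines up with the two index ribs, and press the hatch down flush on its frame with the fingers. Finish while still holding it pressed, with the wing still in line, and do not disturb the bottle, the tub and the box nearby.

Things in the scene. Friction and masses are not known exactly. Their poses are not given: they have to be found in the camera images.
- sampler: The sampler: grey instrument housing, 220 mm (x) by 340 mm (y) by 100 mm high, fixed to the table. Origin at the centre of its underside; z up, -x is its front (towards the robot at yaw 0). The hatch lies on the +y part of its top and the pump lever stands on the -y part.
- lever_bar (a point): Centre of the pump lever's cross bar: a black rubber round bar 16 mm in diameter, lying along the sampler's y, 80 mm long between two thin steel arms (70 mm clear between them), nothing below it for 90 mm; about 131 mm above the housing's top at rest. At rest the lever leans 0.385 rad from upright to the sampler's +x.
- lever_pivot (a point): Pivot of the pump lever, 20 mm above the housing's top; the axis runs along the sampler's y. The bar moves about it on a radius of 120 mm, in the sampler's x-z plane.
- pump_lever (a joint): Angle of the pump lever, rad: 0 at rest, grows as the bar is pulled over the top towards the sampler's front (-x), end stop at 0.85. Its lean to +x is 0.385 minus this value. A return spring pulls it back: about 1.3 N at the bar at rest, 8 N at the end stop, plus some damping; let go there, it flies back at 3 rad/s.
- hatch (a joint): Angle of the hatch, rad: 0 when flush on its frame, 0.11 as it stands ajar (its limit). It is hinged along its edge at the sampler's +x side, so its front (-x) edge stands up about 18 mm when ajar. A spring pushes it open: about 2 N at the press pad when ajar and 7 N when flush, where it meets a firm stop. It does not latch.
- press_pad (a point): Centre of the top face of the press pad: a black rubber square of 36 mm, 2 mm proud, on the hatch, a plain aluminium plate 165 mm (x) by 170 mm (y) by 6 mm. The pad lies 120 mm in front of the hinge line, 80 mm to the -y side of the fastener. It is 112 mm above the table when the hatch is flush, 125 mm when ajar. Axes as the sampler's when flush.
- fastener_wing (a point): Centre of the fastener's grip wing: dark upright bar, 36 mm long (this frame's y), 10 mm thick (x), 26 mm tall, white line along its top. It stands on a steel disc (radius 20 mm, 4 mm high) on the hatch. The point is on the turning axis, 13 mm below the wing's top, 17 mm above the hatch plate, 140 mm above the table when ajar, 120 mm in front of the hinge line.
- fastener (a joint): Angle of the fastener, rad, growing clockwise as seen from above: 0 with the wing along the sampler's y, 1.571 with the wing along the sampler's x, in line with the two dark index ribs (14 mm long) on the hatch before and behind it. It turns on to 1.95 with no click at alignment. It has light friction (0.04 N m) and stays where it is left.
- water_bottle_mid (a point): Middle of a loose bottle with green label, 62 mm in diameter, 190 mm tall, upright beside the sampler's +y end. Leave it alone.
- sample_tub_mid (a point): Middle of a loose clear tub with white lid, 104 by 145 by 58 mm high, beside the sampler's -y end. Leave it alone.
- mask_box_mid (a point): Middle of a loose cardboard box, 100 by 190 by 85 mm high, behind the sampler (+x). Leave it alone.

How it is judged:
On the way, in this order (a step that is already met when the one before it is completed fails the run):
1. the pump lever is pulled to the end of its stroke (beyond 0.77 of 0.85 rad) with the hatch ajar (value of joint pump_lever above 0.77 rad and value of joint hatch above 0.06 rad), for 0.1 s.
2. the lever is back at rest (below 0.06 rad), the hatch still ajar (value of joint pump_lever below 0.06 rad and value of joint hatch above 0.06 rad), for 0.2 s.
3. the fastener's wing is in line with the ribs (within 0.15 rad) (value of joint fastener between 1.421 and 1.721 rad), for 0.2 s.
At the end, for the whole second after the job is handed in: The hatch is flush (within 0.018 rad) because the fingers press it (over 3 N on the hatch or its fastener), the wing is within 0.15 rad of the ribs, and the lever is at rest (below 0.06 rad), all through the last second (all of step 3 and value of joint hatch below 0.018 rad and value of joint pump_lever below 0.06 rad and contact force between the fingers and hatch above 3 N); the arm keeps its last pose, push and grip.
It fails at once if the lever flies back (faster than 1.6 rad/s) (velocity of joint pump_lever below -1.6 rad/s).
It fails at once if the water bottle is disturbed (moved over 25 mm) (distance of water_bottle_mid from where it was at the start of the episode above 0.025 m).
It fails at once if the sample tub is disturbed (moved over 25 mm) (distance of sample_tub_mid from where it was at the start of the episode above 0.025 m).
It fails at once if the cardboard box is disturbed (moved over 25 mm) (distance of mask_box_mid from where it was at the start of the episode above 0.025 m).
It also fails if it takes over 64 s, if anything falls off the work surface, if the arm or the gripper's body presses on something with over 40 N, if the wrist force passes 120 N, or if a joint passes its speed limit or range.

## Working session

There is one attempt and no reset: what is moved stays moved. The work goes in short steps, Python scripts to look and compute and a tool call to move; the robot and the scene stay as the last step left them, time stands still between calls to the robot, and variables do not carry over. Pictures are saved under pics/ and viewed, at most 10 in all, crops included, and the job is handed in when it is done.

Besides the shell and the picture viewer there is one more tool, called after "Emit:" by a JSON object that holds its "name" and its "arguments". step_arm: Moves the arm, as the interface text tells. Its arguments: {"type":"object","properties":{"motion":{"type":"array"},"hand":{"type":"number"},"squeeze":{"type":"number"}},"required":["motion"]}

```bash
mkdir -p pics; cat > h.py <<'E'
import numpy as np, cv2
from cell import robot
def snap(cam,name):
    s=robot.observe(); c=robot.read_camera(cam)
    cv2.imwrite('pics/'+name,c['pixels'][:,:,::-1])
    K=np.array(c['intrinsics']);k1=c['k1']
    if cam=='wrist':
        from scipy.spatial.transform import Rotation as R
        T=np.eye(4);T[:3,:3]=R.from_euler('xyz',s['tool_rot']).as_matrix();T[:3,3]=s['tool_pos']
        T=T@np.array(c['T_tool_cam']);p,Rm=T[:3,3],T[:3,:3]
    else: p,Rm=np.array(c['xyz']),np.array(c['rotation'])
    np.savez('pics/'+name+'.npz',K=K,k1=k1,p=p,R=Rm)
    return s
def ray(name,uv):
    d=np.load('pics/'+name+'.npz')
    q=cv2.undistortPoints(np.array([[uv]],float),d['K'],np.array([float(d['k1']),0,0,0]))[0,0]
    return d['p'],d['R']@np.array([q[0],-q[1],-1])
def atz(name,uv,z):
    p,v=ray(name,uv); return p+v*(z-p[2])/v[2]
def tri(obs):
    A=np.zeros((3,3));b=np.zeros(3)
    for n,uv in obs:
        p,v=ray(n,uv);v=v/np.linalg.norm(v);M=np.eye(3)-np.outer(v,v);A+=M;b+=M@p
    return np.linalg.solve(A,b)
def proj(name,X):
    d=np.load('pics/'+name+'.npz');c=d['R'].T@(np.array(X)-d['p']);a=np.array([c[0],-c[1]])/-c[2]
    a=a*(1+float(d['k1'])*(a@a));return d['K'][:2,:2]@a+d['K'][:2,2]
E
python3 -c "
from h import *
s=snap('top','t0.png');snap('scene','s0.png');print(s)
for n in('t0.png','s0.png'):
  d=np.load('pics/'+n+'.npz');print(d['p'],d['R'],d['K'],d['k1'])"
```

```text
{'time': 0.0, 'qpos': array([ 1.16700127e+00,  3.42715648e-01,  1.52504477e+00, -1.02716421e-05,
        1.27536897e+00, -1.45975579e-01]), 'qvel': array([ 0.0013797 , -0.00186847, -0.00107475, -0.00102411, -0.00031436,
        0.00027875]), 'joint_efforts': array([-1.90967214e-03, -4.31240380e+01, -2.44222802e+01,  7.15921680e-02,
        5.58192597e-02, -1.16471333e-04]), 'tool_pos': array([0.13367641, 0.50729739, 0.24303892]), 'tool_rot': array([-3.14007084e+00, -2.13811383e-04,  2.88377601e+00]), 'contact_force': array([ 0.25695225, -0.04553493, -0.10571206]), 'torque': array([-0.01087721,  0.04314886,  0.02273221]), 'grip_force': 0.0, 'opening': 0.09177271635181522}
[0.49854305 0.01707013 1.04561917] [ 0.16689332  0.00430345 -1.56061159] [[399.95175303   0.         275.51306817]
 [  0.         399.95175303 208.39637498]
 [  0.           0.           1.        ]] -0.09867072108770936
[ 1.02216704 -0.25094176  0.92940794] [0.53593226 0.00912166 0.91910708] [[424.36563145   0.         280.45443711]
 [  0.         424.36563145 199.9458723 ]
 [  0.           0.           1.        ]] -0.02974179281378735
```

View pics/t0.png

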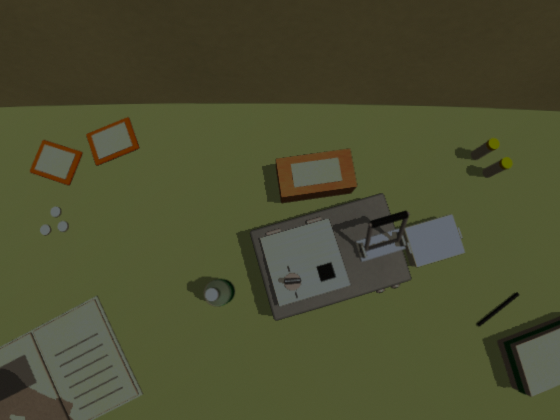

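View pics/s0.png

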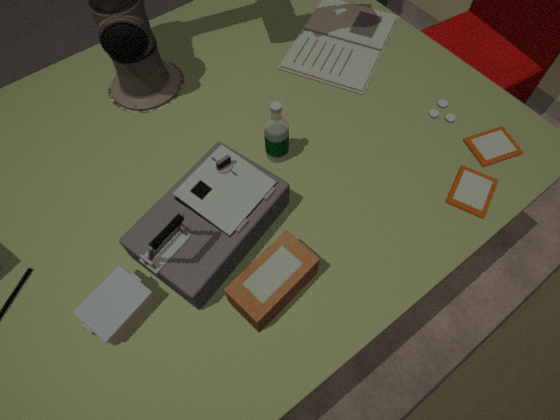

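The top view shows the pad at (326,271), the wing at about (291,282), the lever bar from (372,223) to (408,214) and the bottle at (218,292). In the scene view the pad is at (201,189), the wing top at (223,160), and the bar runs from (151,246) to (183,219). I'll enlarge both for a better reading.

```bash
sed -i "s/p,Rm=np.array(c\['xyz'\]),np.array(c\['rotation'\])/p=np.array(c['xyz']);from scipy.spatial.transform import Rotation as R;Rm=R.from_euler('xyz',c['rotation']).as_matrix()/" h.py
python3 -c "
from h import *
s=snap('top','t1.png');snap('scene','s1.png')
a=cv2.imread('pics/t1.png')[185:325,240:420];b=cv2.imread('pics/s1.png')[135:305,115:295]
f=lambda i:cv2.convertScaleAbs(cv2.resize(i,(0,0),fx=4,fy=4,interpolation=cv2.INTER_CUBIC)[:600],alpha=1.8)
cv2.imwrite('pics/t1c.png',f(a));cv2.imwrite('pics/s1c.png',f(b)[:600])
print('pad',tri([('t1.png',(326,271)),('s1.png',(201,189))]))
print('wing',tri([('t1.png',(291,281)),('s1.png',(223,160))]))
print('bar',tri([('t1.png',(390,219)),('s1.png',(167,232))]))
"
```

```text
pad [ 0.50998169 -0.09275734  0.13148643]
wing [ 0.48656559 -0.01421324  0.1496213 ]
bar [ 0.61601176 -0.21304758  0.23344846]
```

View pics/t1c.png

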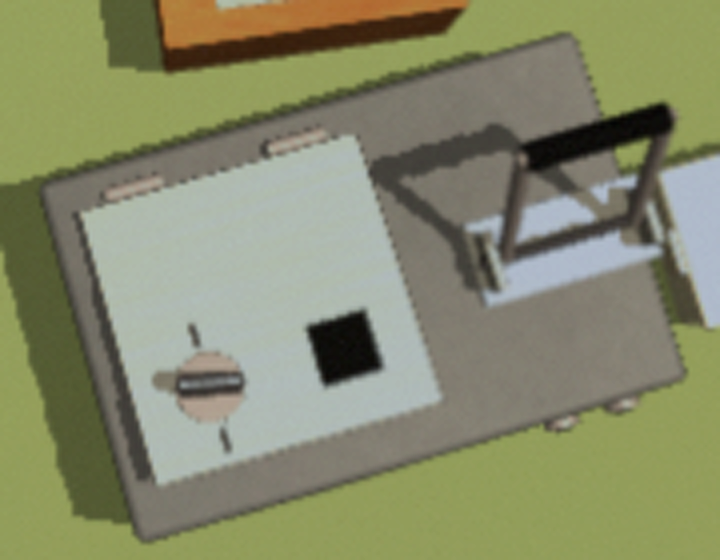

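View pics/s1c.png

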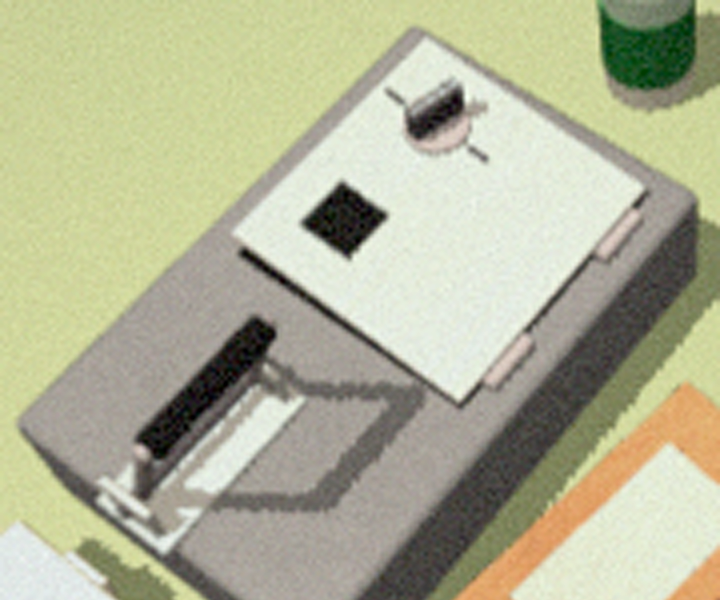

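The enlargements agree with the first readings. In the top view, the pad is at (326.2,271.7), the wing line runs from (284.5,281) to (300.7,279.5), and the bar runs from (371.2,224.2) to (407,214). The wing already sits about 0.2 rad clockwise of the sampler's y.

```bash
python3 -c "
from h import *
t=lambda x,y:(240+x/4-.37,185+y/4-.37)
s=lambda x,y:(115+x/4-.37,135+y/4-.37)
P=tri([('t1.png',t(345,347)),('s1.png',s(345,219))]);W=tri([('t1.png',t(210,381)),('s1.png',s(435,99))]);B=tri([('t1.png',t(596,137)),('s1.png',s(207,388))])
print(P,W,B)
print('z-fixed pad',atz('t1.png',t(345,347),.125),atz('s1.png',s(345,219),.125))
print('wingtop',atz('t1.png',t(210,381),.153),atz('s1.png',s(435,99),.153))
c=[atz('t1.png',t(*q),.1) for q in((43,187),(573,35),(685,375),(145,540))]
print(np.round(c,4),'center',np.mean(c,0))
for a,b in((1,0),(2,3)):
  v=c[b]-c[a];print('yaw y-edge',np.arctan2(v[1],v[0])-np.pi/2,np.linalg.norm(v))
for a,b in((3,0),(2,1)):
  v=c[b]-c[a];print('yaw x',np.arctan2(v[1],v[0]),np.linalg.norm(v))
f=lambda a,b,z:(lambda v:np.arctan2(v[1],v[0])-np.pi/2)(atz('t1.png',t(*a),z)-atz('t1.png',t(*b),z))
print('bar',f((525,157),(668,116),.231),'wing',f((178,384),(243,378),.153),'ribs',f((194,335),(226,440),.122)+np.pi/2)
b=[tri([('t1.png',t(525,157)),('s1.png',s(262,328))]),tri([('t1.png',t(668,116)),('s1.png',s(148,445))])];print(b)
"
```

```text
[ 0.50910191 -0.09289276  0.12894365] [ 0.48958979 -0.01549696  0.15609493] [ 0.6155424  -0.21195861  0.23330835]
z-fixed pad [ 0.50894246 -0.0937923   0.125     ] [ 0.50681071 -0.09170277  0.125     ]
wingtop [ 0.48946062 -0.01580509  0.153     ] [ 0.48756193 -0.01436253  0.153     ]
[[ 0.6018  0.0819  0.1   ]
 [ 0.6972 -0.2375  0.1   ]
 [ 0.4934 -0.2983  0.1   ]
 [ 0.3975  0.0193  0.1   ]] center [ 0.54749276 -0.10866677  0.1       ]
yaw y-edge 0.29018802080735195 0.3334217788563909
yaw y-edge 0.2930845648153293 0.3317344009544819
yaw x 0.2976610129612525 0.21369247630889293
yaw x 0.28975618670561243 0.21272564733004787
bar 0.28265165028370864 wing 0.09989589497931095 ribs 0.30373394204759196
[array([ 0.60449033, -0.17520729,  0.23373503]), array([ 0.62644381, -0.24816476,  0.23763614])]
```

Emit:
{"name": "step_arm", "arguments": {"motion": [[[-0.5,-0.5,-1.2],0.1],[[-1.5,-1.3,-1.3],0.25],[[-2.3,-2.0,-1.3],0.4],[[-3.1,-2.7,-1.3],0.55],[[-3.9,-3.4,-1.3],0.7],[[-4.7,-4.1,-1.3],0.85],[[-5.4,-4.8,-1.3],1.02],[[-5.4,-4.8,-1.3],1.02]], "hand": 0, "squeeze": 10}}

```text
time: 1.2
tool_pos: [0.3747, 0.1441, 0.3216]
tool_rot: [3.142, 0.0, 1.859]
contact_force: [0.1, 0.8, -0.5]
opening: 0.0917
grip_force: 0.0
```

Emit:
{"name": "step_arm", "arguments": {"motion": [[[-1.0,0.3,0],0],[[-1.9,0.6,0],0],[[-2.8,0.9,0],0],[[-3.7,1.2,0],0],[[-4.6,1.45,0],0],[[-5.5,1.7,0],0],[[-6.3,1.95,0],0],[[-6.84,2.12,0],0],[[-6.84,2.12,0],0]]}}

```text
time: 2.33
tool_pos: [0.6144, -0.2116, 0.3198]
tool_rot: [-3.14, -0.001, 1.861]
contact_force: [-0.5, 0.3, -0.2]
opening: 0.0918
grip_force: 0.0
```

```bash
python3 -c "
from h import *
s=snap('wrist','w0.png');print(s['tool_pos'],s['tool_rot'])
i=cv2.imread('pics/w0.png');cv2.imwrite('pics/w0c.png',cv2.convertScaleAbs(i,alpha=1.8))
for k in(.0366,-.0366):
  print(proj('w0.png',np.array([.6155,-.212,.231])+k*np.array([-.288,.958,0])))"
```

```text
[ 0.61435592 -0.2116302   0.31980369] [-3.13990805e+00 -1.32027942e-03  1.86128416e+00]
[285.43823704 175.2107891 ]
[285.53726428 269.19651215]
```

View pics/w0c.png

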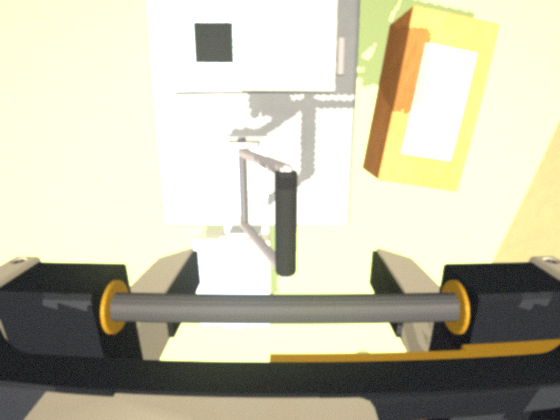

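The bar runs from (286,168) to (286,275), within a few pixels of the prediction, so the position is confirmed. Next I'll descend around it and cage it.

Emit:
{"name": "step_arm", "arguments": {"motion": [[[0,0.02,0.5],0],[[0,0.02,1.0],0],[[0,0.02,1.45],0],[[0,0.02,1.45],0]]}}

```text
time: 2.88
tool_pos: [0.6138, -0.2075, 0.2331]
tool_rot: [-3.138, -0.003, 1.865]
contact_force: [0.2, 1.0, -0.3]
opening: 0.092
grip_force: 0.0
```

Emit:
{"name": "step_arm", "arguments": {"motion": [[[0,0,0],0],[[0,0,0],0],[[0,0,0],0],[[0,0,0],0],[[0,0,0],0],[[0,0,0],0]], "hand": 196}}

```text
time: 3.62
tool_pos: [0.6152, -0.2093, 0.2347]
tool_rot: [-3.142, -0.0, 1.864]
contact_force: [-0.6, -0.0, -0.1]
opening: 0.0367
grip_force: 0.0
```

Emit:
{"name": "step_arm", "arguments": {"motion": [[[0,0,0],0],[[0,0,0],0],[[0,-0.12,-0.04],0],[[0,-0.25,-0.08],0],[[0,-0.38,-0.11],0],[[0,-0.5,-0.13],0],[[0,-0.62,-0.14],0],[[0,-0.75,-0.15],0],[[0,-0.87,-0.14],0],[[0,-1.0,-0.13],0]]}}

```text
time: 4.88
tool_pos: [0.5585, -0.2268, 0.2442]
tool_rot: [3.137, 0.003, 1.864]
contact_force: [4.7, 1.9, 3.8]
opening: 0.0212
grip_force: 3.0
```

Emit:
{"name": "step_arm", "arguments": {"motion": [[[0,-0.13,0.02],0],[[0,-0.25,0.05],0],[[0,-0.38,0.09],0],[[0,-0.5,0.13],0],[[0,-0.58,0.16],0],[[0,-0.64,0.19],0],[[0,-0.68,0.2],0],[[0,-0.68,0.2],0]]}}

```text
time: 5.88
tool_pos: [0.5195, -0.2386, 0.2319]
tool_rot: [3.138, 0.003, 1.864]
contact_force: [6.7, 1.4, 3.3]
opening: 0.0211
grip_force: 3.2
```

Emit:
{"name": "step_arm", "arguments": {"motion": [[[0,-0.04,0.01],0],[[0,-0.07,0.03],0],[[0,-0.07,0.03],0],[[0,-0.07,0.03],0]]}}

```text
time: 6.38
tool_pos: [0.5166, -0.2396, 0.2306]
tool_rot: [3.135, 0.003, 1.864]
contact_force: [8.9, 4.0, 4.7]
opening: 0.0214
grip_force: 4.8
```

```bash
python3 -c "
from h import *
s=snap('wrist','w1.png');print(s['tool_pos'],s['contact_force'])
i=cv2.imread('pics/w1.png');cv2.imwrite('pics/w1c.png',cv2.convertScaleAbs(i,alpha=1.8))
"
```

```text
[ 0.51656982 -0.23955543  0.23064603] [8.88265106 4.01005697 4.6977164 ]
```

View pics/w1c.png

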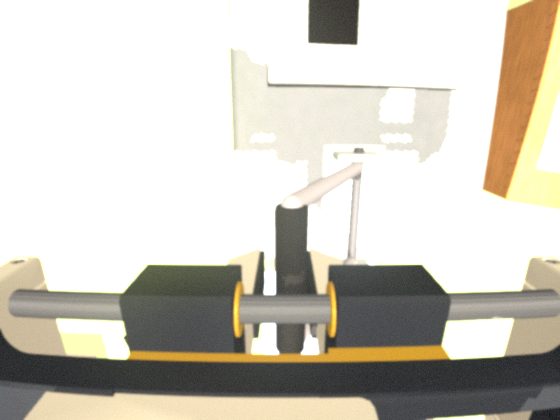

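The bar is caged between the fingers at (291,280) and the lever leans fully forward. Horizontal force is about 9.7 N, so it is on the end stop. Now I'll ease it back.

Emit:
{"name": "step_arm", "arguments": {"motion": [[[0,0.08,-0.03],0],[[0,0.2,-0.08],0],[[0,0.32,-0.12],0],[[0,0.44,-0.16],0],[[0,0.56,-0.19],0],[[0,0.68,-0.21],0],[[0,0.8,-0.23],0],[[0,0.92,-0.24],0],[[0,1.04,-0.24],0],[[0,1.14,-0.23],0]]}}

```text
time: 7.68
tool_pos: [0.5804, -0.2196, 0.2425]
tool_rot: [-3.141, -0.0, 1.864]
contact_force: [1.8, 0.6, -1.3]
opening: 0.0213
grip_force: 1.1
```

Emit:
{"name": "step_arm", "arguments": {"motion": [[[0,0.1,0.01],0],[[0,0.2,0.03],0],[[0,0.3,0.06],0],[[0,0.4,0.09],0],[[0,0.5,0.12],0],[[0,0.56,0.13],0],[[0,0.61,0.13],0],[[0,0.63,0.13],0],[[0,0.63,0.13],0],[[0,0.63,0.13],0]]}}

```text
time: 8.93
tool_pos: [0.6162, -0.209, 0.2348]
tool_rot: [3.142, 0.0, 1.864]
contact_force: [-0.7, -0.7, -0.2]
opening: 0.0214
grip_force: 0.0
```

Emit:
{"name": "step_arm", "arguments": {"motion": [[[0,0,0],0],[[0,0,0],0],[[0,0,0],0],[[0,0,-0.4],0],[[0,0,-0.9],0],[[0,0,-1.5],0]], "hand": 0}}

```text
time: 9.68
tool_pos: [0.616, -0.2088, 0.3251]
tool_rot: [-3.141, -0.001, 1.864]
contact_force: [0.4, 0.3, -0.7]
opening: 0.0766
grip_force: 0.0
```

Emit:
{"name": "step_arm", "arguments": {"motion": [[[0.7,-0.2,0],0.05],[[1.5,-0.45,0],0.1],[[2.3,-0.7,0],0.15],[[3.1,-0.95,0],0.19],[[3.71,-1.1,0.5],0.19],[[3.71,-1.1,0.9],0.19],[[3.71,-1.1,0.9],0.19]]}}

```text
time: 10.55
tool_pos: [0.4879, -0.0144, 0.2698]
tool_rot: [-3.139, -0.001, 1.675]
contact_force: [0.3, -0.6, -0.6]
opening: 0.0916
grip_force: 0.0
```

```bash
python3 -c "
from h import *
s=snap('wrist','w2.png');print(s['tool_pos'],s['tool_rot'])
i=cv2.imread('pics/w2.png');cv2.imwrite('pics/w2c.png',cv2.convertScaleAbs(i,alpha=1.3))
print(proj('w2.png',[.489,-.015,.153]),proj('w2.png',[.509,-.093,.125]))"
```

```text
[ 0.48791359 -0.01436934  0.26977108] [-3.13888426e+00 -8.41450055e-04  1.67452546e+00]
[285.60935885 213.20643639] [297.67861251 282.76625265]
```

View pics/w2c.png

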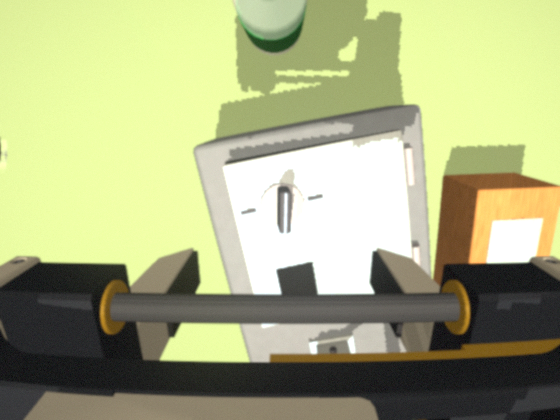

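The wing top is centred at (285,210) and lines up with the pads. The ribs at (248,211) and (315,198) show it 0.19 rad past the sampler's y. I'll descend and grip it.

Emit:
{"name": "step_arm", "arguments": {"motion": [[[0.04,0,0.5],0],[[0.04,0,1.0],0],[[0.04,0,1.4],0],[[0.04,0,1.7],0],[[0.04,0,1.9],0],[[0.04,0,2.0],0],[[0.04,0,2.0],0],[[0.04,0,2.0],0]], "hand": 140}}

```text
time: 11.6
tool_pos: [0.4891, -0.0126, 0.1514]
tool_rot: [3.14, 0.0, 1.674]
contact_force: [0.2, 0.7, -0.2]
opening: 0.0413
grip_force: 0.0
```

Emit:
{"name": "step_arm", "arguments": {"motion": [[[0,0,0],0],[[0,0,0],0],[[0,0,0],0],[[0,0,0],0],[[0,0,0],0],[[0,0,0],0],[[0,0,0],0],[[0,0,0],0]], "hand": 255, "squeeze": 10}}

```text
time: 12.6
tool_pos: [0.4868, -0.0126, 0.1503]
tool_rot: [-3.137, -0.0, 1.674]
contact_force: [-6.0, -0.8, 2.4]
opening: 0.0114
grip_force: 10.0
```

Emit:
{"name": "step_arm", "arguments": {"motion": [[[0,-0.04,0],0.05],[[0,-0.04,0],0.2],[[0,-0.04,0],0.35],[[0,-0.04,0],0.5],[[0,-0.04,0],0.65],[[0,-0.04,0],0.8],[[0,-0.04,0],0.95],[[0,-0.04,0],1.1],[[0,-0.04,0],1.25],[[0,-0.04,0],1.38]]}}

```text
time: 13.85
tool_pos: [0.4895, -0.0145, 0.1514]
tool_rot: [3.136, -0.006, 0.289]
contact_force: [9.5, -7.6, -5.2]
opening: 0.01
grip_force: 10.0
```

Emit:
{"name": "step_arm", "arguments": {"motion": [[[0,0,0],0],[[0,0,0],0],[[0,0,0],0]]}}

```text
time: 14.22
tool_pos: [0.4895, -0.0145, 0.1514]
tool_rot: [3.136, -0.006, 0.294]
contact_force: [9.6, -6.6, -4.9]
opening: 0.0103
grip_force: 10.0
```

Emit:
{"name": "step_arm", "arguments": {"motion": [[[0,0,0],0],[[0,0,0],0],[[0,0,0],0],[[0,0,0],0],[[0,0,-0.5],0],[[0,0,-1.0],0],[[0,0,-1.5],0],[[0,0,-2.0],0],[[0,0,-2.0],0]], "hand": 120}}

```text
time: 15.35
tool_pos: [0.4871, -0.0128, 0.2728]
tool_rot: [3.14, -0.004, 0.294]
contact_force: [-0.5, -0.6, -1.0]
opening: 0.0489
grip_force: 0.0
```

```bash
python3 -c "
from h import *
s=snap('wrist','w3.png');print(s['tool_pos'],s['tool_rot'],s['contact_force'],s['opening'])
i=cv2.imread('pics/w3.png');cv2.imwrite('pics/w3c.png',cv2.convertScaleAbs(i[100:310,140:420],None,1.2) if 0 else cv2.convertScaleAbs(cv2.resize(i[60:270,140:420],(0,0),fx=2.8,fy=2.8,interpolation=cv2.INTER_CUBIC),alpha=1.3))
print(proj('w3.png',[.489,-.015,.153]),proj('w3.png',[.509,-.093,.125]))"
```

```text
[ 0.48712944 -0.01277001  0.27278308] [ 3.13954993 -0.00425354  0.29395028] [-0.54159024 -0.6175729  -1.01674746] 0.048868442734188604
[287.29490622 211.03228407] [374.67711341 205.79949164]
```

View pics/w3c.png

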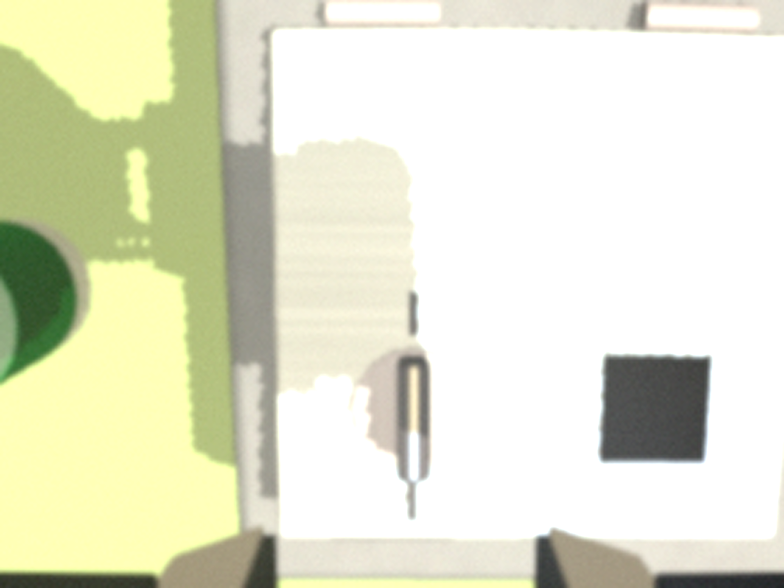

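The wing at crop (413,418) lines up with both ribs, at (413,312) and (412,500). The pad is at crop (655,408), matching the model. Next: turn back, close the fingers and press the pad.

Emit:
{"name": "step_arm", "arguments": {"motion": [[[0,0.2,0],-0.15],[[0,0.5,0],-0.32],[[0,0.8,0],-0.49],[[-0.02,1.1,0],-0.66],[[-0.04,1.39,0],-0.83],[[-0.04,1.39,0],-1.0],[[-0.04,1.39,0],-1.17],[[-0.04,1.39,0],-1.34],[[-0.04,1.39,0],-1.5],[[-0.04,1.39,0],-1.57]], "hand": 255}}

```text
time: 16.65
tool_pos: [0.5074, -0.093, 0.269]
tool_rot: [-3.139, -0.002, 1.867]
contact_force: [0.2, 0.4, 0.5]
opening: 0.0007
grip_force: 0.0
```

Emit:
{"name": "step_arm", "arguments": {"motion": [[[0,0,0.5],0],[[0,0,1.0],0],[[0,0,1.5],0],[[0,0,1.8],0],[[0,0,1.95],0],[[0,0,2.05],0],[[0,0,2.1],0],[[0,0,2.1],0]]}}

```text
time: 17.65
tool_pos: [0.5082, -0.0932, 0.1449]
tool_rot: [3.141, 0.0, 1.864]
contact_force: [0.6, 0.2, -0.3]
opening: 0.0002
grip_force: 0.0
```

Emit:
{"name": "step_arm", "arguments": {"motion": [[[0,0,0.05],0],[[0,0,0.1],0],[[0,0,0.14],0],[[0,0,0.18],0],[[0,0,0.22],0],[[0,0,0.25],0],[[0,0,0.28],0],[[0,0,0.28],0],[[0,0,0.28],0]]}}

```text
time: 18.77
tool_pos: [0.5075, -0.0935, 0.129]
tool_rot: [-3.141, 0.0, 1.864]
contact_force: [-8.1, -1.7, 14.5]
opening: 0.0003
grip_force: 7.2
```

Emit:
{"name": "step_arm", "arguments": {"motion": [[[0,0,0.02],0],[[0,0,0.04],0],[[0,0,0.04],0],[[0,0,0.04],0]]}}

```text
time: 19.27
tool_pos: [0.5075, -0.0936, 0.1284]
tool_rot: [3.141, 0.001, 1.864]
contact_force: [-14.1, -0.4, 29.5]
opening: 0.0005
grip_force: 15.1
```

```bash
python3 -c "
from h import *
s=snap('top','t2.png');print(s['tool_pos'],s['contact_force']);snap('scene','s2.png')
b=cv2.imread('pics/s2.png')[125:285,115:315]
cv2.imwrite('pics/s2c.png',cv2.convertScaleAbs(cv2.resize(b,(0,0),fx=3.7,fy=3.7,interpolation=cv2.INTER_CUBIC),alpha=1.8))"
```

```text
[ 0.50754797 -0.09355365  0.12842051] [-14.08287355  -0.4421861   29.50694444]
```

View pics/s2c.png

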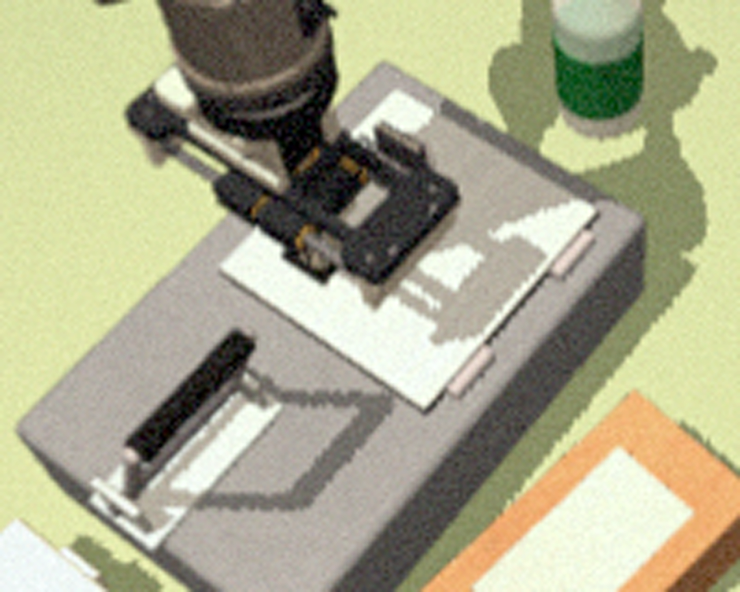

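The hatch sits flush, and 0.6 mm more travel adds 15 N, so it is on its stop. The lever is at rest and the wing at crop (400,145) runs along the ribs. Handing in.

```bash
python3 -c "
from cell import robot
print(robot.hand_in())"
```

```text
the job is handed in; nothing more can be done
None
```

I handed the job in with the fingers pressing the hatch flush at about 30 N; no verdict came back. Before that I pulled the lever to its stop and eased it back to rest, and turned the wing in line with the ribs. In the last picture the lever was at rest and the wing in line.

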